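# Lock a hammer-foot post into the slotted accessory rail

### The job

Take the orange post out of the rack and lower its hammer foot into the rail's slot, well clear of the red stop. Slide it along the slot until its round flange rests gently against the stop, then press it down against the spring strip, turn it a quarter turn and let it rise, so that the foot catches under both lips and the post is left standing locked at the stop. Be gentle with rail and stop, and leave everything else where it is.

Things in the scene. Friction and masses are not known exactly. Their poses are not given: they have to be found in the camera images.
- post: Steel post with orange grip, 82.5 mm tall, 0.2 kg, starting upright in one of the rack's three places. Origin: centre of the foot's underside; z up the post. Hammer foot: 30 mm long (x), 12.5 mm wide (y), 8 mm high, its lowest 3 mm narrowed to 27 x 9.5 mm as a lead-in. Above it a round neck, 12 mm diameter, z 8 to 16.5 mm.
- post_flange (a point): Centre of the underside of the post's round steel flange (40 mm diameter, 6 mm thick), 16.5 mm above the post's origin. In the rack the flange rests on the rack's top, the foot 16.5 mm down in its pocket.
- post_grip (a point): Point on the post's axis, 62 mm above its origin, in the orange grip: 22 mm along the post's x, 16 mm along its y (hold it across the 16 mm), from 22.5 to 82.5 mm above the origin.
- rack: Fixed grey block, 64 mm (x) by 200 mm (y), 26 mm high, origin at the centre of its underside. Three pockets in a row along its y, 62 mm apart, hold the orange post and two look-alikes with round feet and a white or black grip (not wanted). The posts' x axes lie along the rack's y.
- rail: Slotted aluminium rail fixed on the table: 280 mm long (x, along the slot), 50 mm wide (y), 40 mm high. Origin: centre of its underside. Let into the slot, the post at first rests on the spring strip with its origin 29.5 mm above the rail's underside; locked under the lips it ends at 27 mm. Contact forces of the post on lips and strip that sum to over 40 N do damage (locked, they sum to 16 N).
- slot (a point): Centre of the rail's top, in the mouth of the slot. The slot is 16 mm wide and open at the top all along the rail, between two lips 5 mm thick (from 35 to 40 mm above the rail's underside); the channel below the lips is 40 mm wide, so that the foot can turn there, either way round.
- strip (a joint): Height of the blue sprung strip in the rail's channel (m): 0 at rest, negative pressed down. 6 N starts it, then 1.5 N per mm. The foot on it is too high to turn until it is 2.5 mm down (-0.0025, 10 N); at -0.006 (15 N) the post's flange meets the top of the lips. Let go with the foot across the slot, it lifts the foot against the lips and holds it.
- stop_zone (a point): Fixed point on the rail's top, 40 mm towards the rail's +x from its centre. The red stop block (36 mm long, 50 wide, 14 high) is clamped rigidly on the rail, its flat face towards the rail's -x lying within 35 mm either way of this point: exactly where must be seen or felt. The flange's rim (20 mm from the axis), slid towards +x, meets that face. 4 N is plenty, 18 N damages it.
Not all that is in view belongs to the job. Leave any green or purple look-alike of the post alone.

How it is judged:
On the way, in this order (a step that is already met when the one before it is completed fails the run):
1. the foot is let into the slot, long side along it, resting on the strip (y of post in the frame of rail between -0.005 and 0.005 m and x of post in the frame of rail between -0.135 and 0.135 m and angle between the x axis of post and the x axis of rail, either way round below 0.3 rad and z of post in the frame of rail below 0.032 m), for 0.1 s.
2. the post, unturned in the slot, has been slid up to touch the stop (y of post in the frame of rail between -0.005 and 0.005 m and x of post in the frame of rail between -0.135 and 0.135 m and angle between the x axis of post and the x axis of rail, either way round below 0.3 rad and z of post in the frame of rail below 0.034 m and contact force between post and stop above 0.5 N), for 0.05 s.
3. pressed down and turned a quarter turn, the foot lies across the slot under the lips (y of post in the frame of rail between -0.005 and 0.005 m and x of post in the frame of rail between -0.135 and 0.135 m and angle between the x axis of post and the y axis of rail, either way round below 0.25 rad and z of post in the frame of rail below 0.0285 m), for 0.1 s.
At the end, for the whole second after the job is handed in: The orange post stands upright (within 0.1 rad) and still in the rail, its foot across the slot (within 0.25 rad of square) caught under both lips (post origin 24.5 to 28.5 mm above the rail's underside, within 5 mm of the slot's middle), its flange within 2.5 mm of the stop's face (all of step 3 and z of post in the frame of rail above 0.0245 m and angle between post's own z axis and vertical below 0.1 rad and x of post in the frame of stop above -0.0225 m and linear speed of post below 0.02 m/s); the robot touches nothing.
It fails at once if the stop is pushed with more than 18 N (contact force between post and stop above 18 N).
It fails at once if the post is forced on the rail or its strip with contact forces that sum to more than 40 N (contact force between post and rail above 40 N).
It fails at once if the robot strikes the rail or the stop (contact force between any of the fingers, the arm and rail above 5 N or contact force between any of the fingers, the arm and stop above 5 N).
It fails at once if another post or a bystander is moved by more than 20 mm (distance of any of post_white, post_black, lens, dish, filter, driver, jar, phone from where it was at the start of the episode above 0.02 m).
It also fails if it takes over 54 s, if anything falls off the work surface, if the arm or the gripper's body presses on something with over 40 N, if the wrist force passes 120 N, or if a joint passes its speed limit or range.

### The arm

A 7-joint arm with a two-finger parallel gripper is mounted at the origin on the work surface. World frame = base frame: x ahead of the robot, y to its left, z up, the work surface at z = 0. Lengths are in m, angles in rad, forces in N, time in s.
With the tool pointing down it reaches from about 0.4 to 0.875 m from the base axis. Payload 19.3 kg.
Tool frame: the origin (TCP) lies on the centre line of the jaws, within the pads' length; the fingertips stand 14 mm ahead of it and the grasp point (between the pads) lies 5 mm behind it; x points along the fingers, y is the direction in which the jaws open and shut, and the axes are right-handed (so a half turn about x gives the same grasp; the last joint's range is limited). The gripper opens to 85 mm and grips with 20 to 120 N. Pads are 22 mm wide; open, the fingers measure 114 mm over their backs; the gripper's body (76 mm by 85 mm) begins 54 mm behind the grasp point. The pads swing forward as they close: fully open they stand 13 mm farther back than shut.
Start: joints at [1.23, 0.521, -0.036, 1.599, 0.021, 1.021, -0.113], TCP at [0.167, -0.602, 0.245] pointing down, gripper open.
Joint ranges: [-2.91, 2.91], [-0.3, 2.13], [-1.5, 1.42], [0.17, 2.43], [-1.26, 4.41], [0.16, 1.93], [-2.52, 2.52]. Speed limits (rad/s): [1.89, 1.89, 2.39, 2.39, 3.01, 3.01, 3.01].

### API

Orientations are given as [roll, pitch, yaw] about the fixed x, y, z axes, in that order (R = Rz(yaw) Ry(pitch) Rx(roll)).
In Python, from workcell import monitor, optics, bot gives the robot as it stands.
- The arm moves only by the tool arm_command, never from a script. Its arguments are lists of equal length, an entry for each row: "delta_pos": the shift along the tool's x, y, z as a fraction of full scale, a list of three; "rotation": the turn, a rotation vector about the tool's x, y, z as a fraction of full scale, a list of three. In form: {"delta_pos": [[dx, dy, dz], ...], "rotation": [[wx, wy, wz], ...]}. A call has 1 to 10 rows; each row shifts and turns the pose as measured when the row begins, along the tool's axes as they then stand; what a row does not reach is not made up. Full scale, the value 1, is 30 mm for a shift and 6 degrees for a turn. A row lasts 1/10 s, in which the tool goes at most 50 mm and 8.59 degrees, less where a joint would pass 70% of its speed; a pose out of reach is approached as far as the arm can. A call with a number of a shift or a turn outside -1 to 1 is refused whole. A call with a gripper value outside its range is refused whole. "gripper" is the closure, from -1 (fully open) to 1 (shut), so that 0 is half open, set as the call begins (left out, the last holds). The fingers move at their own pace and stop on an object; "grip_force" is the grip in N (left out, the last holds). Time passes only in rows, so rows that do not move let the fingers close. It gives the time, the measured TCP pose, the force and the opening at its end, in the units of the state.
- monitor.observe(): the state, without advancing time (a new reading comes with each control period).
- optics.grab_frame(name): name is "scene" or "side" or "wrist"; returns the picture (400x640x3 uint8, red, green, blue); there is no depth.
- optics.camera_params(name): a dict with "fx", "fy", "cx", "cy" (pixels), "origin" and "rotation" of the camera in the world. Camera axes: x right, y down, z forward; pixel columns grow to the right and rows downward; lengths in m; the calibration is good to about 2 mm. A picture is of the moment at which its call begins: read the wrist's pose just before it. camera_params takes no time and is no camera call; for the wrist camera it gives the pose at the moment of the call.
- bot.job_done(): hands the job in, once; it reports no verdict.
The state is a dict: "clock": time; "qpos": joint angles; "qd": joint speeds; "joint_efforts": joint torques, N m; "position": TCP position; "tool_rot": TCP orientation; "force": force on the tool from outside, world axes, zero at the start; "moment": the same for the moment, N m; "grip_width": finger opening in m.
Only numpy, scipy, OpenCV 4.12 (cv2) and the standard library are available. Lean on these libraries where they do the work, as an engineer would, in place of code of your own. Each camera call takes 0.05 s, during which the arm holds its last target. There are 200 camera calls.

## Working session

There is one attempt and no reset: what is moved stays moved. The work goes in short steps, Python scripts to look and compute and a tool call to move; the robot and the scene stay as the last step left them, time stands still between calls to the robot, and variables do not carry over. Pictures are saved under pics/ and viewed, about 8 in all and at most 12, crops included, and the job is handed in when it is done.

Besides the shell and the picture viewer there is one more tool, called as name(argument=value, ...), one argument or row to a line, values as JSON. arm_command: Moves the arm, as the interface text tells. Its arguments: {"type":"object","properties":{"delta_pos":{"type":"array","items":{"type":"array","items":{"type":"number"}}},"rotation":{"type":"array","items":{"type":"array","items":{"type":"number"}}},"gripper":{"type":"number"},"grip_force":{"type":"number"}},"required":["delta_pos","rotation"]}

```bash
ls; mkdir -p pics; cat > h.py <<'E'
from workcell import monitor, optics, bot
import numpy as np, cv2
from scipy.spatial.transform import Rotation as R
def snap(n,f):
    s=monitor.observe(); P=optics.camera_params(n); im=optics.grab_frame(n)
    cv2.imwrite(f'pics/{f}.png',im[:,:,::-1]); np.save(f'pics/{f}.npy',dict(P=P,s=s),allow_pickle=True); return im,P
def ray(P,u,v,z):
    d=np.array(P['rotation'])@np.array([(u-P['cx'])/P['fx'],(v-P['cy'])/P['fy'],1]); o=np.array(P['origin'])
    return o+d*(z-o[2])/d[2]
def proj(P,p):
    c=np.array(P['rotation']).T@(np.array(p)-P['origin']); return np.array([P['fx']*c[0]/c[2]+P['cx'],P['fy']*c[1]/c[2]+P['cy']])
def load(f): return np.load(f'pics/{f}.npy',allow_pickle=True).item()['P']
E
python3 - <<'E'
from h import *
s=monitor.observe(); print(s)
a,P=snap('scene','scene'); b,Q=snap('side','side'); print(P);print(Q)
E
```

```text
pics
{'clock': 0.0, 'qpos': array([ 1.22982906,  0.52200791, -0.03629775,  1.59993839,  0.0212016 ,
        1.02107657, -0.11283976]), 'qd': array([-0.00047728, -0.00010137,  0.00072195, -0.00063292,  0.00098032,
        0.00224208, -0.00105794]), 'joint_efforts': array([-8.32220885e-04, -9.27088666e+01,  1.97894365e+00, -3.69909525e+01,
        1.77069521e-02,  8.26388161e-03,  5.41987174e-05]), 'position': array([ 0.16704677, -0.60197284,  0.24475478]), 'tool_rot': array([-1.48649026,  1.569751  ,  1.9257938 ]), 'force': array([-1.01209667, -0.53508001, -0.33889205]), 'moment': array([-0.02883829,  0.0304779 , -0.00625671]), 'grip_width': 0.08549087115618083}
{'fx': 386.74779233887716, 'fy': 386.74779233887716, 'cx': 319.9644748090762, 'cy': 197.19758107449536, 'origin': array([1.14348442, 0.3842848 , 0.66000513]), 'rotation': array([-2.26743751,  0.01981484,  1.8847734 ])}
{'fx': 385.3007399408939, 'fy': 385.3007399408939, 'cx': 327.9744615275005, 'cy': 199.59667510354146, 'origin': array([0.36629617, 0.89307362, 0.50952286]), 'rotation': array([-2.09318091, -0.01658502, -2.95378725])}
```

```bash
sed -i "s/np.array(P\['rotation'\])/R.from_euler('xyz',P['rotation']).as_matrix()/" h.py
python3 -c "
import cv2
cv2.imwrite('pics/both.png',cv2.vconcat([cv2.imread('pics/scene.png')[:300],cv2.imread('pics/side.png')[:300]]))"
```

```text
(no output)
```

View pics/scene.png

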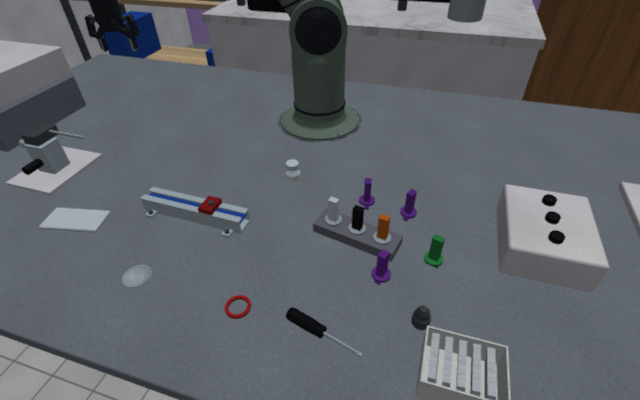

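View pics/side.png

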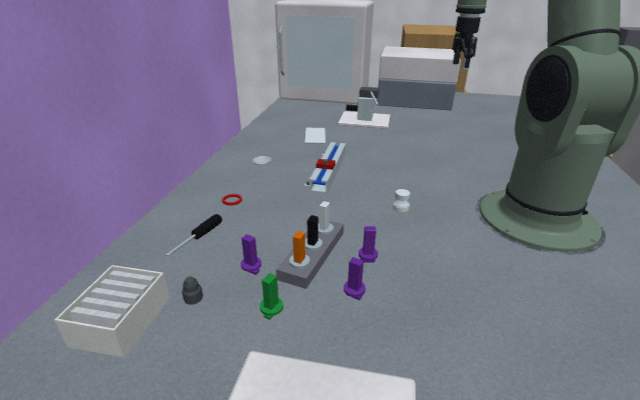

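```bash
python3 - <<'E'
from h import *
for f,roi in (('scene',(140,260,130,420)),('side',(130,300,230,400))):
    P=load(f); im=cv2.imread(f'pics/{f}.png'); hsv=cv2.cvtColor(im,cv2.COLOR_BGR2HSV)
    m=np.zeros(im.shape[:2],np.uint8); m[roi[0]:roi[1],roi[2]:roi[3]]=255
    for n,lo,hi in (('orange',(8,150,120),(18,255,255)),('red',(0,150,60),(5,255,255)),('blue',(105,120,60),(125,255,255))):
        q=cv2.inRange(hsv,lo,hi)&m
        k,l,st,c=cv2.connectedComponentsWithStats(q)
        for i in range(1,k):
            if st[i][4]>25:
                z={'orange':.062,'red':.047,'blue':.035}[n]
                print(f,n,st[i],c[i].round(1),ray(P,*c[i],z).round(4))
    if f=='scene':
        print('rail ends top', [ray(P,u,v,.04).round(3) for u,v in ((143,199),(150,189),(247,225),(249,211),)])
        print('rack', [ray(P,u,v,.026).round(3) for u,v in ((314,230),(324,213),(391,250),(402,236))])
    else:
        print('rail ends', [ray(P,u,v,.04).round(3) for u,v in ((309,186),(329,188),(326,144),(345,144))])
        print('rack', [ray(P,u,v,.026).round(3) for u,v in ((278,270),(306,277),(321,222),(344,225))])
S=cv2.resize(cv2.imread('pics/scene.png')[160:280,130:430],None,fx=2.6,fy=2.6,interpolation=2); T=cv2.resize(cv2.imread('pics/side.png')[135:300,230:400],None,fx=1.6,fy=1.6,interpolation=2)
c=np.zeros((S.shape[0]+T.shape[0],780,3),np.uint8); c[:S.shape[0],:S.shape[1]]=S; c[S.shape[0]:,:T.shape[1]]=T
cv2.imwrite('pics/crop.png',c)
E
```

```text
scene orange [379 214  11   7  45] [384.  217.3] [0.4929 0.3127 0.062 ]
scene red [199 196  22  17 182] [209.8 204.1] [ 0.552  -0.1033  0.047 ]
scene blue [150 193  50  14 149] [174.6 199.1] [ 0.5492 -0.2089  0.035 ]
scene blue [216 208  31  15 103] [232. 213.] [ 0.5542 -0.0437  0.035 ]
rail ends top [array([ 0.577, -0.282,  0.04 ]), array([ 0.537, -0.29 ,  0.04 ]), array([0.586, 0.013, 0.04 ]), array([ 0.541, -0.004,  0.04 ])]
rack [array([0.543, 0.162, 0.026]), array([0.481, 0.166, 0.026]), array([0.553, 0.343, 0.026]), array([0.504, 0.359, 0.026])]
side orange [294 231  11  32 219] [300.3 244.4] [0.5239 0.3101 0.062 ]
side red [317 159  18  10 117] [325.3 164.1] [ 0.5543 -0.0959  0.047 ]
side red [230 194  12  11  61] [235.4 198.9] [0.7261 0.1465 0.047 ]
side blue [328 146  10  14  55] [332.5 152.7] [ 0.5536 -0.2109  0.035 ]
side blue [312 169  15  16  97] [320.  177.7] [ 0.5562 -0.0313  0.035 ]
rail ends [array([0.572, 0.031, 0.04 ]), array([0.52 , 0.031, 0.04 ]), array([ 0.585, -0.265,  0.04 ]), array([ 0.525, -0.279,  0.04 ])]
rack [array([0.558, 0.351, 0.026]), array([0.501, 0.359, 0.026]), array([0.512, 0.171, 0.026]), array([0.458, 0.172, 0.026])]
```

View pics/crop.png

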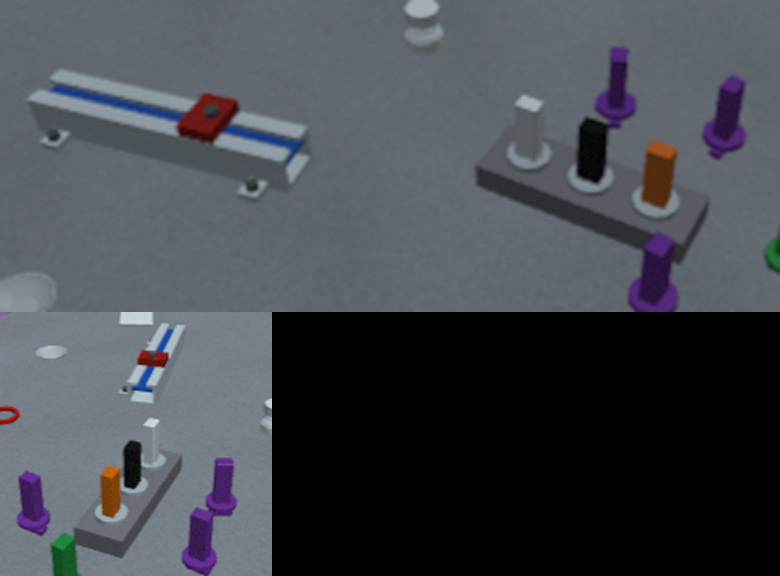

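```bash
cat >> h.py <<'E'
def plan(pos,jaw=None,n=None):
    """rows to reach pos with tool x down and tool y along world angle jaw (mod pi)"""
    s=monitor.observe(); M=R.from_euler('xyz',s['tool_rot']); p=s['position']
    Y=M.as_matrix()[:,1]; now=np.arctan2(Y[1],Y[0])
    if jaw is None: jaw=now
    jaw=now+(jaw-now+np.pi/2)%np.pi-np.pi/2
    y=np.array([np.cos(jaw),np.sin(jaw),0]); x=np.array([0,0,-1.]); T=R.from_matrix(np.c_[x,y,np.cross(x,y)])
    rv=(M.inv()*T).as_rotvec(); d=np.array(pos)-p
    k=n or int(np.ceil(max(np.linalg.norm(d)/.03,np.degrees(np.linalg.norm(rv))/6,1)))
    print('now',p.round(4),'jaw',round(np.degrees(now),1),'clock',s['clock'],'F',s['force'].round(1),'q',s['qpos'].round(2))
    for i in range(k):
        Mi=M*R.from_rotvec(rv*i/k); print((Mi.inv().apply(d/k)/.03).round(3).tolist(),(np.degrees(rv/k)/6).round(3).tolist())
E
python3 - <<'E'
from h import *
print(R.from_euler('xyz',monitor.observe()['tool_rot']).as_matrix().round(3)); print({k:np.array(v).round(3) for k,v in optics.camera_params('wrist').items()})
plan([.5,-.16,.30],np.radians(5))
E
```

```text
[[-0.     0.267 -0.964]
 [ 0.001 -0.964 -0.267]
 [-1.    -0.001  0.   ]]
{'fx': np.float64(290.837), 'fy': np.float64(290.837), 'cx': np.float64(319.321), 'cy': np.float64(201.344), 'origin': array([ 0.247, -0.58 ,  0.374]), 'rotation': array([ 2.809e+00,  2.000e-03, -1.300e+00])}
now [ 0.1671 -0.602   0.2448] jaw -74.5 clock 0.1 F [-0.2  0.8 -0.1] q [ 1.23  0.52 -0.04  1.6   0.02  1.02 -0.11]
[-0.096, -0.591, -0.77] [-0.697, -0.0, 0.0]
[-0.096, -0.533, -0.811] [-0.697, -0.0, 0.0]
[-0.096, -0.473, -0.848] [-0.697, -0.0, 0.0]
[-0.096, -0.41, -0.88] [-0.697, -0.0, 0.0]
[-0.096, -0.344, -0.908] [-0.697, -0.0, 0.0]
[-0.097, -0.277, -0.93] [-0.697, -0.0, 0.0]
[-0.097, -0.208, -0.948] [-0.697, -0.0, 0.0]
[-0.097, -0.139, -0.961] [-0.697, -0.0, 0.0]
[-0.097, -0.068, -0.968] [-0.697, -0.0, 0.0]
[-0.097, 0.003, -0.971] [-0.697, -0.0, 0.0]
[-0.097, 0.073, -0.968] [-0.697, -0.0, 0.0]
[-0.097, 0.144, -0.96] [-0.697, -0.0, 0.0]
[-0.097, 0.213, -0.947] [-0.697, -0.0, 0.0]
[-0.097, 0.282, -0.929] [-0.697, -0.0, 0.0]
[-0.097, 0.349, -0.906] [-0.697, -0.0, 0.0]
[-0.097, 0.414, -0.878] [-0.697, -0.0, 0.0]
[-0.097, 0.477, -0.845] [-0.697, -0.0, 0.0]
[-0.097, 0.537, -0.808] [-0.697, -0.0, 0.0]
[-0.097, 0.595, -0.767] [-0.697, -0.0, 0.0]
```

arm_command(
  delta_pos=[
    [-0.1,-0.59,-0.77],
    [-0.1,-0.53,-0.81],
    [-0.1,-0.47,-0.85],
    [-0.1,-0.41,-0.88],
    [-0.1,-0.34,-0.91],
    [-0.1,-0.28,-0.93],
    [-0.1,-0.21,-0.95],
    [-0.1,-0.14,-0.96],
    [-0.1,-0.07,-0.97],
    [-0.1,0,-0.97],
  ],
  rotation=[
    [-0.7,0,0],
    [-0.7,0,0],
    [-0.7,0,0],
    [-0.7,0,0],
    [-0.7,0,0],
    [-0.7,0,0],
    [-0.7,0,0],
    [-0.7,0,0],
    [-0.7,0,0],
    [-0.7,0,0],
  ],
)

```text
clock: 1.1
position: [0.3418, -0.3597, 0.2726]
tool_rot: [-1.752, 1.564, 2.415]
force: [0.0, -0.1, 0.5]
grip_width: 0.0853
```

arm_command(
  delta_pos=[
    [-0.1,0.07,-0.97],
    [-0.1,0.14,-0.96],
    [-0.1,0.21,-0.95],
    [-0.1,0.28,-0.93],
    [-0.1,0.35,-0.91],
    [-0.1,0.41,-0.88],
    [-0.1,0.48,-0.85],
    [-0.1,0.54,-0.81],
    [-0.1,0.6,-0.77],
    [0,0,0],
  ],
  rotation=[
    [-0.7,0,0],
    [-0.7,0,0],
    [-0.7,0,0],
    [-0.7,0,0],
    [-0.7,0,0],
    [-0.7,0,0],
    [-0.7,0,0],
    [-0.7,0,0],
    [-0.7,0,0],
    [0,0,0],
  ],
)

```text
clock: 2.1
position: [0.4969, -0.1303, 0.3]
tool_rot: [-2.478, 1.561, 2.384]
force: [-0.4, 0.6, -0.0]
grip_width: 0.0853
```

```bash
python3 - <<'E'
from h import *
im,P=snap('wrist','w1')
plan([.5,.25,.26],np.radians(-15))
E
```

```text
now [ 0.4959 -0.1321  0.2997] jaw 8.4 clock 2.15 F [ 0.3 -0.3 -0.1] q [ 0.59  0.33 -0.56  1.8   0.19  1.08  0.11]
[0.107, 0.153, -0.967] [0.299, -0.004, 0.006]
[0.107, 0.123, -0.972] [0.299, -0.004, 0.006]
[0.107, 0.092, -0.975] [0.299, -0.004, 0.006]
[0.106, 0.062, -0.977] [0.299, -0.004, 0.006]
[0.106, 0.031, -0.979] [0.299, -0.004, 0.006]
[0.106, 0.0, -0.979] [0.299, -0.004, 0.006]
[0.105, -0.031, -0.979] [0.299, -0.004, 0.006]
[0.105, -0.061, -0.978] [0.299, -0.004, 0.006]
[0.104, -0.092, -0.975] [0.299, -0.004, 0.006]
[0.104, -0.123, -0.972] [0.299, -0.004, 0.006]
[0.103, -0.153, -0.968] [0.299, -0.004, 0.006]
[0.103, -0.183, -0.962] [0.299, -0.004, 0.006]
[0.102, -0.214, -0.956] [0.299, -0.004, 0.006]
```

View pics/w1.png

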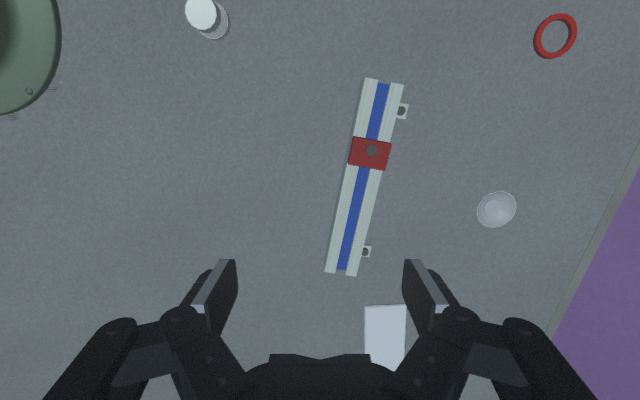

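```bash
python3 - <<'E'
from h import *
P=load('w1'); im=cv2.imread('pics/w1.png'); hsv=cv2.cvtColor(im,cv2.COLOR_BGR2HSV)
b=cv2.inRange(hsv,(105,120,60),(125,255,255)); 
m=np.zeros_like(b); m[70:285,310:420]=255; b&=m
pts=[]
for v in range(86,268):
    u=np.where(b[v])[0]
    if len(u)>6: pts.append(ray(P,u.mean(),v,.0375)[:2])   # rough: walls of slot between lips
pts=np.array(pts); c=pts.mean(0); d=np.linalg.svd(pts-c)[2][0]; d*=np.sign(d[1]); print('slot line',c,d,np.degrees(np.arctan2(d[1],d[0])),'resid',np.std((pts-c)@[-d[1],d[0]]))
cor=np.array([ray(P,u,v,.04)[:2] for u,v in ((365.5,78),(405,84.5),(324.5,272),(357.5,277))]); print(cor, cor.mean(0)); print('along',(cor-c)@d,'perp',(cor-c)@[-d[1],d[0]])
r=cv2.inRange(hsv,(0,120,60),(6,255,255))&m
q,_=cv2.findContours(r,0,2); q=max(q,key=cv2.contourArea); box=cv2.boxPoints(cv2.minAreaRect(q)); print(box)
w=np.array([ray(P,*p,.054)[:2] for p in box]); print('stop along',(w-c)@d,'perp',(w-c)@[-d[1],d[0]])
E
```

```text
slot line [ 0.55319297 -0.14573787] [0.02633497 0.99965317] 88.49094305540035 resid 0.0003046262380050902
[[ 0.53323452 -0.01039725]
 [ 0.58323124 -0.01041043]
 [ 0.52584575 -0.2900963 ]
 [ 0.57763531 -0.29103727]] [ 0.5549867  -0.15048531]
along [ 0.13476807  0.13607156 -0.14502855 -0.14460532] perp [ 0.02351572 -0.026464    0.02353606 -0.02826031]
[[349.26154 163.90768]
 [352.5846  137.32306]
 [372.27692 139.7846 ]
 [368.95386 166.36923]]
stop along [0.02864698 0.0627354  0.06413425 0.03000909] perp [ 0.02280241  0.02573229  0.00047418 -0.00320674]
```

arm_command(
  delta_pos=[
    [0.1,0.15,-0.97],
    [0.1,0.12,-0.97],
    [0.1,0.09,-0.97],
    [0.1,0.06,-0.98],
    [0.1,0.03,-0.98],
    [0.1,0,-0.98],
    [0.1,-0.03,-0.98],
    [0.1,-0.06,-0.98],
    [0.1,-0.09,-0.97],
    [0.1,-0.12,-0.97],
  ],
  rotation=[
    [0.3,0,0],
    [0.3,0,0],
    [0.3,0,0],
    [0.3,0,0],
    [0.3,0,0],
    [0.3,0,0],
    [0.3,0,0],
    [0.3,0,0],
    [0.3,0,0],
    [0.3,0,0],
  ],
)

```text
clock: 3.15
position: [0.5012, 0.1565, 0.2669]
tool_rot: [-1.322, 1.558, -3.104]
force: [-1.2, -0.4, 0.3]
grip_width: 0.0852
```

arm_command(
  delta_pos=[
    [0.1,-0.15,-0.97],
    [0.1,-0.18,-0.96],
    [0,0,0],
  ],
  rotation=[
    [0.3,0,0],
    [0.3,0,0],
    [0,0,0],
  ],
)

```text
clock: 3.45
position: [0.5041, 0.2175, 0.2594]
tool_rot: [-1.205, 1.556, -3.056]
force: [0.6, -0.4, 0.5]
grip_width: 0.0854
```

```bash
python3 - <<'E'
from h import *
im,P=snap('wrist','w2'); s=monitor.observe(); print(s['clock'],s['position'],s['qpos'])
E
```

```text
3.5 [0.50439158 0.21536721 0.25936478] [-0.09020294  0.43900997 -0.5683546   1.75529535  0.2613238   1.0383051
 -1.03334078]
```

View pics/w2.png

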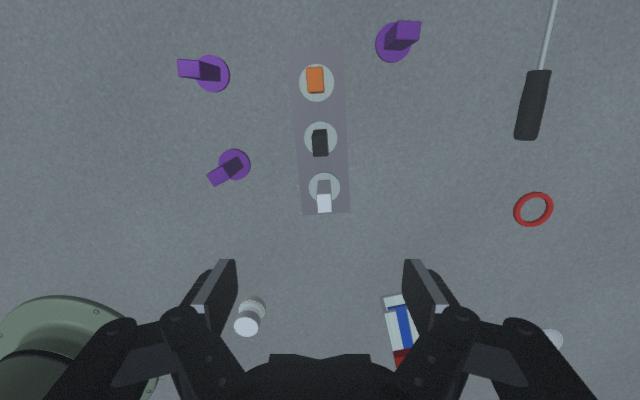

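```bash
python3 - <<'E'
from h import *
P=load('w2'); im=cv2.imread('pics/w2.png'); hsv=cv2.cvtColor(im,cv2.COLOR_BGR2HSV)
m=cv2.inRange(hsv,(5,120,60),(20,255,255)); m[130:]=0; m[:,:280]=0;m[:,350:]=0
q,_=cv2.findContours(m,0,2); q=max(q,key=cv2.contourArea); print(cv2.boundingRect(q))
g=cv2.inRange(hsv,(0,0,110),(180,90,255))
g[115:]=0;g[:60]=0;g[:,:295]=0;g[:,336:]=0
ys,xs=np.where((g|m)>0); print('flange',xs.min(),xs.max(),ys.min(),ys.max())
c=((xs.min()+xs.max())/2,(ys.min()+ys.max())/2); print(c,ray(P,*c,.032).round(4))
for f,z in (((316.5,83),.032),((320.5,139),.032),((324.5,187),.032)): print(ray(P,*f,z).round(4))
rk=np.array([ray(P,u,v,.026)[:2] for u,v in ((293,47),(346,47),(303,215),(350,212))]); print('rack',rk.round(4),np.degrees(np.arctan2(*(rk[:2].mean(0)-rk[2:].mean(0))[::-1])), rk.mean(0))
print('top',ray(P,315.5,75,.092))
E
```

```text
(306, 67, 18, 26)
flange 295 335 60 114
(np.float64(315.0), np.float64(87.0)) [0.5218 0.3138 0.032 ]
[0.5247 0.3174 0.032 ]
[0.5118 0.2559 0.032 ]
[0.5001 0.1966 0.032 ]
rack [[0.5098 0.3607]
 [0.5665 0.3443]
 [0.4613 0.1651]
 [0.523  0.1522]] 76.64861586595461 [0.51515351 0.25555942]
top [0.52622459 0.32104486 0.092     ]
```

```bash
python3 - <<'E'
from h import *
plan([.525,.317,.15],np.radians(-12.5))
E
```

```text
now [0.5044 0.2154 0.2594] jaw -16.1 clock 3.5 F [-0.4 -0.8 -0.4] q [-0.09  0.44 -0.57  1.76  0.26  1.04 -1.03]
[0.604, -0.039, -0.578] [-0.1, 0.01, 0.021]
[0.605, -0.034, -0.578] [-0.1, 0.01, 0.021]
[0.605, -0.029, -0.578] [-0.1, 0.01, 0.021]
[0.606, -0.024, -0.577] [-0.1, 0.01, 0.021]
[0.607, -0.02, -0.577] [-0.1, 0.01, 0.021]
[0.607, -0.015, -0.576] [-0.1, 0.01, 0.021]
```

arm_command(
  delta_pos=[
    [0.6,-0.04,-0.58],
    [0.6,-0.03,-0.58],
    [0.6,-0.03,-0.58],
    [0.6,-0.02,-0.58],
    [0.6,-0.02,-0.58],
    [0.6,-0.02,-0.58],
    [0,0,0],
  ],
  rotation=[
    [-0.1,0.01,0.02],
    [-0.1,0.01,0.02],
    [-0.1,0.01,0.02],
    [-0.1,0.01,0.02],
    [-0.1,0.01,0.02],
    [-0.1,0.01,0.02],
    [0,0,0],
  ],
)

```text
clock: 4.2
position: [0.5308, 0.3059, 0.1464]
tool_rot: [0.421, 1.563, -1.381]
force: [-0.8, -0.7, 0.8]
grip_width: 0.0856
```

```bash
python3 - <<'E'
from h import *
im,P=snap('wrist','w3')
plan([.525,.317,.0665],np.radians(-12.5))
for z in (.026+.006,): print('pred flange',proj(P,[.525,.317,.032]),'top',proj(P,[.525,.317,.092]))
E
```

```text
now [0.5314 0.3047 0.1475] jaw -13.3 clock 4.25 F [ 0.2 -1.2  1.1] q [-0.28  0.66 -0.51  1.7   0.41  0.89 -1.19]
[0.899, -0.104, -0.123] [-0.045, 0.022, -0.013]
[0.9, -0.102, -0.121] [-0.045, 0.022, -0.013]
[0.9, -0.1, -0.12] [-0.045, 0.022, -0.013]
pred flange [311.23288538 189.83176365] top [309.09995374 215.84460514]
```

View pics/w3.png

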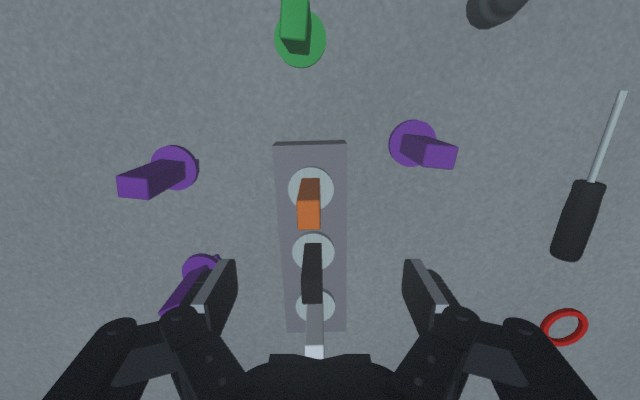

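arm_command(
  delta_pos=[
    [0.1,-0.3,-0.35],
    [0.6,0,0],
    [0.6,0,0],
    [0,0,0],
  ],
  rotation=[
    [-0.05,0.05,-0.03],
    [0,0,0],
    [0,0,0],
    [0,0,0],
  ],
)

```text
clock: 4.65
position: [0.5261, 0.3145, 0.1105]
tool_rot: [1.634, 1.567, -0.169]
force: [0.1, -0.3, 0.1]
grip_width: 0.0853
```

```bash
python3 - <<'E'
from h import *
plan([.525,.318,.0665],np.radians(-12.5))
E
```

```text
now [0.5261 0.3145 0.1105] jaw -13.3 clock 4.65 F [ 0.1 -0.3  0.1] q [-0.31  0.71 -0.49  1.72  0.44  0.82 -1.23]
[0.733, -0.035, -0.052] [-0.065, -0.001, -0.018]
[0.733, -0.033, -0.052] [-0.065, -0.001, -0.018]
```

arm_command(
  delta_pos=[
    [0.73,-0.03,-0.1],
    [0.73,-0.03,-0.1],
    [0.1,0,0],
    [0,0,0],
  ],
  rotation=[
    [-0.1,0,-0.01],
    [-0.07,0,-0.01],
    [0,0,0],
    [0,0,0],
  ],
)

```text
clock: 5.05
position: [0.5278, 0.3205, 0.0679]
tool_rot: [2.115, 1.564, 0.328]
force: [0.5, 0.2, 0.2]
grip_width: 0.0855
```

arm_command(
  delta_pos=[
    [0,0,0],
    [0,0,0],
    [0,0,0],
    [0,0,0],
    [0,0,0],
    [0,0,0],
    [0,0,0],
    [0,0,0],
  ],
  rotation=[
    [0,0,0],
    [0,0,0],
    [0,0,0],
    [0,0,0],
    [0,0,0],
    [0,0,0],
    [0,0,0],
    [0,0,0],
  ],
  gripper=1,
  grip_force=60,
)

```text
clock: 5.85
position: [0.5287, 0.3207, 0.0721]
tool_rot: [2.195, 1.561, 0.407]
force: [-0.4, 0.5, -1.2]
grip_width: 0.0157
```

```bash
python3 - <<'E'
from h import *
plan([.525,.318,.14])
E
```

```text
now [0.5287 0.3207 0.0721] jaw -12.5 clock 5.85 F [-0.4  0.5 -1.2] q [-0.33  0.77 -0.47  1.73  0.48  0.75 -1.25]
[-0.755, -0.028, 0.034] [0.0, -0.019, -0.026]
[-0.755, -0.03, 0.035] [0.0, -0.019, -0.026]
[-0.755, -0.032, 0.037] [0.0, -0.019, -0.026]
```

arm_command(
  delta_pos=[
    [-0.5,0,0],
    [-0.8,0,0],
    [-0.9,0,0],
    [-0.9,0,0],
    [-0.9,0,0],
    [0,0,0],
  ],
  rotation=[
    [0,0,0],
    [0,-0.02,-0.02],
    [0,-0.02,-0.02],
    [0,-0.02,-0.02],
    [0,0,0],
    [0,0,0],
  ],
)

```text
clock: 6.45
position: [0.5278, 0.3203, 0.201]
tool_rot: [1.251, 1.569, -0.537]
force: [0.4, 1.0, -3.1]
grip_width: 0.0154
```

```bash
python3 - <<'E'
from h import *
im,P=snap('wrist','w4')
hsv=cv2.cvtColor(im[:,:,::-1].copy(),cv2.COLOR_BGR2HSV); m=cv2.inRange(hsv,(5,120,40),(20,255,255)); ys,xs=np.where(m>0); print('orange',xs.min(),xs.max(),ys.min(),ys.max())
plan([.535,-.21,.2],np.radians(-1.5))
E
```

```text
orange 302 336 231 324
now [0.5274 0.3197 0.1993] jaw -12.4 clock 6.5 F [ 0.9 -0.5 -2.5] q [-0.28  0.61 -0.55  1.65  0.36  0.99 -1.16]
[0.001, 0.225, 0.955] [-0.101, 0.001, -0.0]
[0.001, 0.215, 0.957] [-0.101, 0.001, -0.0]
[0.001, 0.205, 0.959] [-0.101, 0.001, -0.0]
[0.0, 0.195, 0.962] [-0.101, 0.001, -0.0]
[0.0, 0.185, 0.964] [-0.101, 0.001, -0.0]
[0.0, 0.174, 0.965] [-0.101, 0.001, -0.0]
[0.0, 0.164, 0.967] [-0.101, 0.001, -0.0]
[-0.0, 0.154, 0.969] [-0.101, 0.001, -0.0]
[-0.0, 0.143, 0.971] [-0.101, 0.001, -0.0]
[-0.0, 0.133, 0.972] [-0.101, 0.001, -0.0]
[-0.0, 0.123, 0.973] [-0.101, 0.001, -0.0]
[-0.0, 0.112, 0.975] [-0.101, 0.001, -0.0]
[-0.001, 0.102, 0.976] [-0.101, 0.001, -0.0]
[-0.001, 0.092, 0.977] [-0.101, 0.001, -0.0]
[-0.001, 0.081, 0.978] [-0.101, 0.001, -0.0]
[-0.001, 0.071, 0.979] [-0.101, 0.001, -0.0]
[-0.001, 0.061, 0.979] [-0.101, 0.001, -0.0]
[-0.001, 0.05, 0.98] [-0.101, 0.001, -0.0]
```

View pics/w4.png

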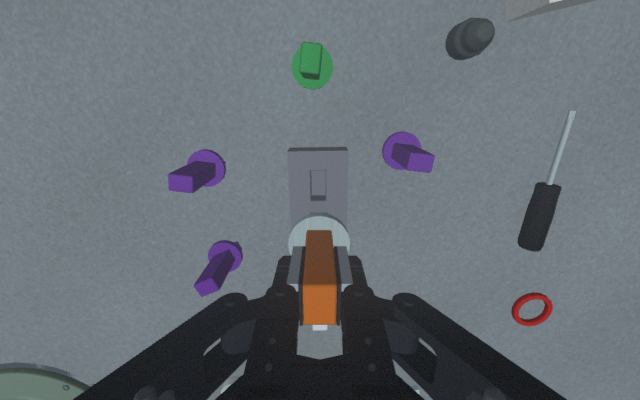

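```bash
cat > fit.py <<'E'
from h import *
from scipy.optimize import least_squares
def fit(f,v_fl,v_b,v_t1,v_t2,uL,uR):
    D=np.load(f'pics/{f}.npy',allow_pickle=True).item(); P,s=D['P'],D['s']
    M=R.from_euler('xyz',s['tool_rot']); p=s['position']
    def post(q,X):  # post point, x along -tool z (camera side), z along -tool x
        y,z,h,t=q; # axis offset (tool y, tool z), TCP height above origin, tilt
        x,yy,zz=X; zz-=.062
        loc=np.array([-(zz*np.cos(t)-x*np.sin(t))-(.062-h), y+yy, z-(x*np.cos(t)+zz*np.sin(t))])
        return proj(P,p+M.apply(loc))
    def res(q):
        return [post(q,(.02,0,.0225))[1]-v_fl,post(q,(.011,0,.0225))[1]-v_b,post(q,(.011,0,.0825))[1]-v_t1,post(q,(-.011,0,.0825))[1]-v_t2,
          post(q,(0,-.02,.0225))[0]-uL if post(q,(0,-.02,.0225))[0]<post(q,(0,.02,.0225))[0] else post(q,(0,.02,.0225))[0]-uL,
          max(post(q,(0,-.02,.0225))[0],post(q,(0,.02,.0225))[0])-uR]
    r=least_squares(res,[0,0,.057,0]); print('y,z,h,tilt',r.x.round(4),'res',r.fun.round(1)); return r.x
E
python3 - <<'E'
from fit import *
im=cv2.imread('pics/w4.png'); print([ (v,*im[v,319]) for v in list(range(208,236))+list(range(272,292))+list(range(318,330))])
print([(u,im[243,u,1]) for u in list(range(280,296))+list(range(342,356))])
fit('w4',215.5,231,281,324,288,350)
E
```

```text
[(208, np.uint8(123), np.uint8(112), np.uint8(107)), (209, np.uint8(121), np.uint8(110), np.uint8(104)), (210, np.uint8(122), np.uint8(111), np.uint8(106)), (211, np.uint8(125), np.uint8(114), np.uint8(110)), (212, np.uint8(113), np.uint8(103), np.uint8(97)), (213, np.uint8(102), np.uint8(96), np.uint8(87)), (214, np.uint8(103), np.uint8(97), np.uint8(89)), (215, np.uint8(112), np.uint8(107), np.uint8(97)), (216, np.uint8(153), np.uint8(149), np.uint8(134)), (217, np.uint8(169), np.uint8(165), np.uint8(148)), (218, np.uint8(168), np.uint8(163), np.uint8(146)), (219, np.uint8(167), np.uint8(164), np.uint8(146)), (220, np.uint8(170), np.uint8(164), np.uint8(149)), (221, np.uint8(168), np.uint8(164), np.uint8(146)), (222, np.uint8(168), np.uint8(164), np.uint8(146)), (223, np.uint8(170), np.uint8(165), np.uint8(148)), (224, np.uint8(166), np.uint8(161), np.uint8(146)), (225, np.uint8(167), np.uint8(163), np.uint8(146)), (226, np.uint8(169), np.uint8(164), np.uint8(148)), (227, np.uint8(169), np.uint8(165), np.uint8(148)), (228, np.uint8(165), np.uint8(160), np.uint8(144)), (229, np.uint
[... 1995 characters left out ...]
)), (282, np.uint8(121)), (283, np.uint8(123)), (284, np.uint8(121)), (285, np.uint8(122)), (286, np.uint8(121)), (287, np.uint8(130)), (288, np.uint8(154)), (289, np.uint8(160)), (290, np.uint8(162)), (291, np.uint8(158)), (292, np.uint8(159)), (293, np.uint8(157)), (294, np.uint8(162)), (295, np.uint8(165)), (342, np.uint8(164)), (343, np.uint8(163)), (344, np.uint8(164)), (345, np.uint8(166)), (346, np.uint8(166)), (347, np.uint8(164)), (348, np.uint8(167)), (349, np.uint8(161)), (350, np.uint8(126)), (351, np.uint8(124)), (352, np.uint8(129)), (353, np.uint8(131)), (354, np.uint8(128)), (355, np.uint8(129))]
y,z,h,tilt [-0.0016  0.0023  0.0606  0.0554] res [ 1.  -1.  -0.1  0.1 -0.2  0.2]
```

```bash
sed -i 's/r=least_squares(res,\[0,0,.057,0\])/r=least_squares(res,[0,0,.057,0]); r0=least_squares(lambda q:res([*q,0]),[0,0,.057]); print("notilt",r0.x.round(4),r0.fun.round(1))/' fit.py
python3 - <<'E'
from fit import *
fit('w4',215.7,229.8,283.5,324.3,287.6,349.6)
a,P=snap('scene','s2'); b,Q=snap('side','d2')
A=cv2.resize(a[60:260,280:480],None,fx=2,fy=2,interpolation=2); B=cv2.resize(b[100:300,220:420],None,fx=2,fy=2,interpolation=2)
cv2.imwrite('pics/tilt.png',cv2.hconcat([A,B])[:,:,::-1])
o=np.array([.5274,.3197,.1993-.058])
for p in (P,Q): print([proj(p,o+[0,0,z]).round(1) for z in (.0165,.0825)])
E
```

```text
notilt [-0.0019  0.0053  0.0647] [ 0.1 -1.   0.8 -0.3  0.5 -0.5]
y,z,h,tilt [-0.0019  0.004   0.0627  0.0212] res [ 0.4 -0.5 -0.1  0.2  0.2 -0.2]
[array([388.3, 194.4]), array([391.5, 167.9])]
[array([296.1, 204.1]), array([295.1, 170.7])]
```

View pics/tilt.png

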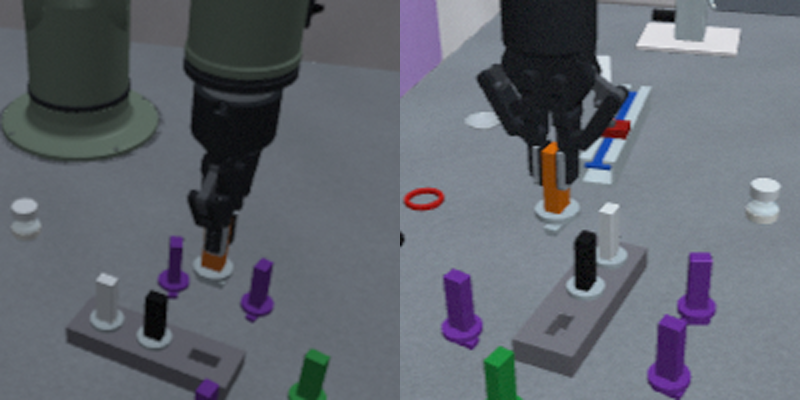

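arm_command(
  delta_pos=[
    [0,0.22,0.95],
    [0,0.22,0.96],
    [0,0.2,0.96],
    [0,0.2,0.96],
    [0,0.18,0.96],
    [0,0.17,0.97],
    [0,0.16,0.97],
    [0,0.15,0.97],
    [0,0.14,0.97],
    [0,0.13,0.97],
  ],
  rotation=[
    [-0.1,0,0],
    [-0.1,0,0],
    [-0.1,0,0],
    [-0.1,0,0],
    [-0.1,0,0],
    [-0.1,0,0],
    [-0.1,0,0],
    [-0.1,0,0],
    [-0.1,0,0],
    [-0.1,0,0],
  ],
)

```text
clock: 7.6
position: [0.5246, 0.0165, 0.1883]
tool_rot: [-1.188, 1.55, -2.859]
force: [0.9, -0.3, -2.3]
grip_width: 0.0156
```

```bash
python3 - <<'E'
from h import *
plan([.554,-.205,.17],np.radians(-1.5))
E
```

```text
now [0.5246 0.0165 0.1883] jaw -5.7 clock 7.6 F [ 0.9 -0.3 -2.3] q [ 0.28  0.5  -0.57  1.88  0.34  0.88 -0.56]
[0.079, 0.215, 0.906] [-0.088, 0.008, 0.023]
[0.079, 0.207, 0.908] [-0.088, 0.008, 0.023]
[0.078, 0.198, 0.909] [-0.088, 0.008, 0.023]
[0.078, 0.19, 0.911] [-0.088, 0.008, 0.023]
[0.078, 0.181, 0.913] [-0.088, 0.008, 0.023]
[0.077, 0.172, 0.915] [-0.088, 0.008, 0.023]
[0.077, 0.164, 0.916] [-0.088, 0.008, 0.023]
[0.077, 0.155, 0.918] [-0.088, 0.008, 0.023]
```

arm_command(
  delta_pos=[
    [0.05,0.22,0.9],
    [0.05,0.21,0.9],
    [0.05,0.2,0.91],
    [0.05,0.19,0.91],
    [0.05,0.18,0.91],
    [0.05,0.17,0.91],
    [0.05,0.16,0.92],
    [0.05,0.16,0.6],
    [0,0,0],
  ],
  rotation=[
    [-0.1,0.01,0.02],
    [-0.1,0.01,0.02],
    [-0.1,0.01,0.02],
    [-0.1,0.01,0.02],
    [-0.1,0.01,0.02],
    [-0.1,0.01,0.02],
    [-0.1,0.01,0.02],
    [0,0.01,0.02],
    [0,0,0],
  ],
)

```text
clock: 8.5
position: [0.5499, -0.2082, 0.1667]
tool_rot: [-1.775, 1.553, 2.91]
force: [0.1, 1.3, -2.9]
grip_width: 0.0149
```

```bash
python3 - <<'E'
from h import *
plan([.554,-.205,.135],np.radians(-1.5))
E
```

```text
now [ 0.5499 -0.2082  0.1667] jaw -1.6 clock 8.5 F [ 0.1  1.3 -2.9] q [ 0.63  0.61 -0.53  1.74  0.38  0.92 -0.09]
[0.527, 0.076, -0.054] [-0.006, -0.018, 0.085]
[0.527, 0.071, -0.055] [-0.006, -0.018, 0.085]
```

arm_command(
  delta_pos=[
    [0.6,0.08,-0.05],
    [0.6,0.06,-0.05],
    [0.1,0,0],
    [0,0,0],
  ],
  rotation=[
    [0,-0.02,0.09],
    [0,-0.02,0.09],
    [0,0,0],
    [0,0,0],
  ],
)

```text
clock: 8.9
position: [0.552, -0.2035, 0.1242]
tool_rot: [-2.119, 1.567, 2.566]
force: [0.1, 0.2, -2.0]
grip_width: 0.0155
```

```bash
python3 - <<'E'
from h import *
plan([.554,-.205,.135],np.radians(-1.5)); im,P=snap('wrist','w5')
E
```

```text
now [ 0.552  -0.2035  0.1242] jaw -1.6 clock 8.9 F [ 0.1  0.2 -2. ] q [ 0.6   0.66 -0.51  1.78  0.42  0.82 -0.14]
[-0.361, 0.065, 0.049] [-0.009, -0.018, 0.03]
```

View pics/w5.png

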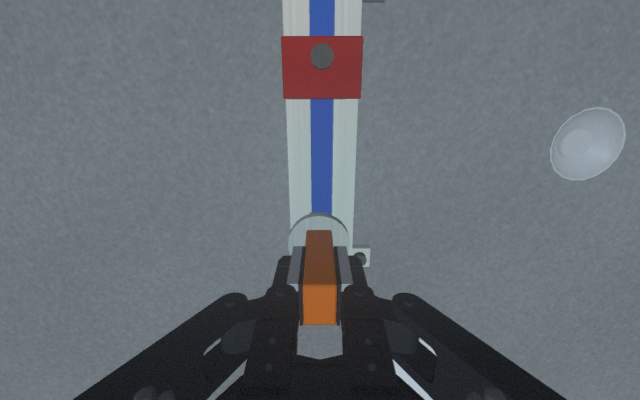

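```bash
python3 - <<'E'
from fit import *
im=cv2.imread('pics/w5.png'); hsv=cv2.cvtColor(im,cv2.COLOR_BGR2HSV); b=cv2.inRange(hsv,(105,120,60),(125,255,255))
fit('w5',213.5,229.8,283.5,324.3,288,349.5)
D=np.load('pics/w5.npy',allow_pickle=True).item(); P,s=D['P'],D['s']; M=R.from_euler('xyz',s['tool_rot']); p=s['position']
W=[]
for v in range(108,208,4):
    u=np.where(b[v])[0]; W.append([v,u.min(),u.max()+1])
W=np.array(W,float)
for k in (1,2):
    pass
L=np.array([ray(P,u,v,.04) for v,u,_ in W]); Rr=np.array([ray(P,u,v,.04) for v,_,u in W]); C=(L+Rr)/2
print('width',np.linalg.norm(L-Rr,axis=1)[[0,-1]]); 
T=M.inv().apply(C-p); f=np.polyfit(T[:,2],T[:,1],1); print('line in tool: y at z=0,.004',np.polyval(f,0),np.polyval(f,.004),'angle deg',np.degrees(np.arctan(f[0])))
fw=np.polyfit(C[:,1],C[:,0],1); print('world x at y=-.208,-.136:',np.polyval(fw,[-.208,-.136]),'dir',90-np.degrees(np.arctan(fw[0])))
g=cv2.cvtColor(im,cv2.COLOR_BGR2GRAY).astype(int); row=lambda v:[(u,g[v,u]) for u in list(range(282,292))+list(range(352,362))]
print(im[160,280:296,1],im[160,346:362,1])
print('red rows',[ (u,np.where(cv2.inRange(hsv,(0,120,60),(8,255,255))[:150,u])[0][[0,-1]]) for u in (295,345)])
for v in (98.5,): print('stop face top edge',[ray(P,u,v,.054) for u in (295,321,345)])
E
```

```text
notilt [-0.0019  0.0037  0.0633] [ 1.4 -1.8  0.4 -0.1 -0.1  0.1]
y,z,h,tilt [-0.0019  0.003   0.0622  0.0117] res [ 1.5 -1.5 -0.1  0.1 -0.2  0.2]
width [0.01536248 0.01476685]
line in tool: y at z=0,.004 0.000427451615336697 0.00044537065996773286 angle deg 0.25666969060405204
world x at y=-.208,-.136: [0.55210754 0.55374048] dir 88.70077141317459
[123 122 120 117 121 123 122 132 166 180 178 175 177 178 175 175] [178 175 175 175 179 175 176 174 177 168 124 124 124 124 125 119]
red rows [(295, array([39, 97])), (345, array([37, 97]))]
stop face top edge [array([ 0.53684501, -0.11756297,  0.054     ]), array([ 0.55364   , -0.11801265,  0.054     ]), array([ 0.56913337, -0.11842747,  0.054     ])]
```

arm_command(
  delta_pos=[
    [0.1,0.08,0],
    [0.1,0.02,0],
    [0.1,0,0],
    [0,0,0],
  ],
  rotation=[
    [0,-0.01,0.02],
    [0,0,0],
    [0,0,0],
    [0,0,0],
  ],
)

```text
clock: 9.35
position: [0.5561, -0.2033, 0.1164]
tool_rot: [1.747, 1.57, 0.149]
force: [-0.5, -0.5, -1.8]
grip_width: 0.0153
```

```bash
python3 - <<'E'
from h import *
plan([.5545,-.204,.105],np.radians(-1.5))
E
```

```text
now [ 0.5561 -0.2033  0.1164] jaw -1.5 clock 9.35 F [-0.5 -0.5 -1.8] q [ 0.6   0.68 -0.5   1.77  0.43  0.8  -0.14]
[0.382, -0.054, 0.023] [-0.006, -0.002, -0.009]
```

arm_command(
  delta_pos=[
    [0.13,-0.03,0],
    [0.1,-0.01,0],
    [0.1,0,0],
  ],
  rotation=[
    [0,0,0],
    [0,0,0],
    [0,0,0],
  ],
)

```text
clock: 9.65
position: [0.5551, -0.2034, 0.1064]
tool_rot: [1.505, 1.569, -0.092]
force: [0.2, -0.3, -2.1]
grip_width: 0.0153
```

```bash
python3 - <<'E'
from h import *
plan([.5545,-.204,.100],np.radians(-1.5))
E
```

```text
now [ 0.5551 -0.2034  0.1064] jaw -1.5 clock 9.65 F [ 0.2 -0.3 -2.1] q [ 0.59  0.69 -0.49  1.78  0.44  0.78 -0.15]
[0.212, -0.019, 0.019] [-0.007, 0.001, -0.017]
```

arm_command(
  delta_pos=[
    [0.07,-0.01,0],
    [0.07,0,0],
    [0.07,0,0],
  ],
  rotation=[
    [0,0,0],
    [0,0,0],
    [0,0,0],
  ],
)

```text
clock: 9.95
position: [0.5546, -0.2035, 0.0992]
tool_rot: [1.543, 1.569, -0.055]
force: [-0.2, 0.1, -2.3]
grip_width: 0.0152
```

arm_command(
  delta_pos=[
    [0.07,0,0],
    [0.07,0,0],
  ],
  rotation=[
    [0,0,0],
    [0,0,0],
  ],
)

```text
clock: 10.15
position: [0.5546, -0.2034, 0.0947]
tool_rot: [1.563, 1.569, -0.035]
force: [-0.7, -0.5, -2.6]
grip_width: 0.015
```

arm_command(
  delta_pos=[
    [0.05,0,0],
    [0,0,0],
  ],
  rotation=[
    [0,0,0],
    [0,0,0],
  ],
)

```text
clock: 10.35
position: [0.5545, -0.2034, 0.0927]
tool_rot: [1.699, 1.57, 0.102]
force: [0.4, 0.3, -3.4]
grip_width: 0.0154
```

arm_command(
  delta_pos=[
    [0.04,0,0],
    [0,0,0],
  ],
  rotation=[
    [0,0,0],
    [0,0,0],
  ],
)

```text
clock: 10.55
position: [0.5547, -0.2035, 0.0918]
tool_rot: [1.491, 1.569, -0.107]
force: [-1.3, 0.5, 3.2]
grip_width: 0.0154
```

arm_command(
  delta_pos=[
    [-0.02,0,-0.2],
    [0,0,-0.35],
    [0,0,-0.35],
    [0,0,-0.2],
    [0,0,0],
  ],
  rotation=[
    [0,0,0],
    [0,0,0],
    [0,0,0],
    [0,0,0],
    [0,0,0],
  ],
)

```text
clock: 11.05
position: [0.5558, -0.1664, 0.0926]
tool_rot: [1.866, 1.569, 0.269]
force: [1.0, 0.1, -2.5]
grip_width: 0.0151
```

```bash
python3 - <<'E'
from h import *
plan([.5562,-.1395,.092],np.radians(-1.5),1)
E
```

```text
now [ 0.5558 -0.1664  0.0926] jaw -1.5 clock 11.05 F [ 1.   0.1 -2.5] q [ 0.53  0.69 -0.48  1.82  0.45  0.74 -0.23]
[0.019, -0.01, -0.895] [0.003, -0.005, -0.017]
```

arm_command(
  delta_pos=[
    [0,0,-0.25],
    [0,0,-0.25],
    [0,0,-0.12],
    [0,0,0],
  ],
  rotation=[
    [0,0,0],
    [0,0,-0.02],
    [0,0,0],
    [0,0,0],
  ],
)

```text
clock: 11.45
position: [0.5563, -0.1459, 0.0925]
tool_rot: [-2.257, 1.57, 2.43]
force: [-0.2, 0.6, -2.3]
grip_width: 0.0152
```

arm_command(
  delta_pos=[
    [0,0,-0.07],
    [0,0,-0.07],
  ],
  rotation=[
    [0,0,0],
    [0,0,0],
  ],
)

```text
clock: 11.65
position: [0.5564, -0.1421, 0.0925]
tool_rot: [-1.739, 1.57, 2.948]
force: [-0.3, -0.1, -2.2]
grip_width: 0.0147
```

arm_command(
  delta_pos=[
    [0,0,-0.05],
    [0,0,-0.05],
  ],
  rotation=[
    [0,0,0],
    [0,0,0],
  ],
)

```text
clock: 11.85
position: [0.5564, -0.1391, 0.0924]
tool_rot: [-1.632, 1.57, 3.054]
force: [0.5, -0.0, -2.7]
grip_width: 0.0154
```

arm_command(
  delta_pos=[
    [0,0,-0.04],
    [0,0,-0.02],
  ],
  rotation=[
    [0,0,0],
    [0,0,0],
  ],
)

```text
clock: 12.05
position: [0.5565, -0.1371, 0.0925]
tool_rot: [-1.604, 1.57, 3.081]
force: [-0.6, -0.1, -3.7]
grip_width: 0.0154
```

arm_command(
  delta_pos=[
    [0,0,-0.03],
    [0,0,-0.02],
  ],
  rotation=[
    [0,0,0],
    [0,0,0],
  ],
)

```text
clock: 12.25
position: [0.5565, -0.1356, 0.0924]
tool_rot: [-1.557, 1.57, 3.129]
force: [0.1, -0.1, -3.0]
grip_width: 0.0156
```

arm_command(
  delta_pos=[
    [0,0,-0.025],
    [0,0,-0.015],
  ],
  rotation=[
    [0,0,0],
    [0,0,0],
  ],
)

```text
clock: 12.45
position: [0.5565, -0.1344, 0.0924]
tool_rot: [-1.574, 1.57, 3.112]
force: [0.2, 0.2, -2.0]
grip_width: 0.015
```

arm_command(
  delta_pos=[
    [0,0,-0.025],
    [0,0,-0.015],
  ],
  rotation=[
    [0,0,0],
    [0,0,0],
  ],
)

```text
clock: 12.65
position: [0.5565, -0.1339, 0.0925]
tool_rot: [-0.554, 1.57, -2.152]
force: [0.2, -3.5, -2.1]
grip_width: 0.0152
```

arm_command(
  delta_pos=[
    [0,0,-0.025],
    [0,0,-0.01],
  ],
  rotation=[
    [0,0,0],
    [0,0,0],
  ],
)

```text
clock: 12.85
position: [0.5565, -0.1339, 0.0925]
tool_rot: [-0.268, 1.568, -1.867]
force: [0.8, -2.9, -2.6]
grip_width: 0.0151
```

arm_command(
  delta_pos=[
    [0,0,0.02],
    [0.03,0,0],
    [0.05,0,0],
    [0,0,0],
  ],
  rotation=[
    [0,0,0],
    [0,0,0],
    [0,0,0],
    [0,0,0],
  ],
  grip_force=80,
)

```text
clock: 13.25
position: [0.5566, -0.1341, 0.0905]
tool_rot: [-0.164, 1.569, -1.763]
force: [-1.8, -2.2, 5.1]
grip_width: 0.0151
```

arm_command(
  delta_pos=[
    [0.05,0,0],
    [0.03,0,0],
    [0,0,0],
  ],
  rotation=[
    [0,0,0],
    [0,0,0],
    [0,0,0],
  ],
)

```text
clock: 13.55
position: [0.5567, -0.1341, 0.0887]
tool_rot: [-0.076, 1.568, -1.675]
force: [-3.2, -2.0, 8.2]
grip_width: 0.0152
```

arm_command(
  delta_pos=[
    [0.04,-0.02,0.03],
    [0.02,0,0],
    [0,0,0],
  ],
  rotation=[
    [0,0,0],
    [0,0,0],
    [0,0,0],
  ],
)

```text
clock: 13.85
position: [0.5566, -0.1341, 0.088]
tool_rot: [0.447, 1.568, -1.151]
force: [-3.2, -3.3, 10.0]
grip_width: 0.0154
```

arm_command(
  delta_pos=[
    [0.02,-0.03,0.06],
    [0.01,0,0],
  ],
  rotation=[
    [0,0,0],
    [0,0,0],
  ],
)

```text
clock: 14.05
position: [0.5565, -0.1343, 0.088]
tool_rot: [1.335, 1.568, -0.262]
force: [-4.1, -2.9, 9.4]
grip_width: 0.0149
```

arm_command(
  delta_pos=[
    [0.01,-0.02,0.03],
    [0,-0.012,0.01],
    [0,-0.012,0],
  ],
  rotation=[
    [-0.8,0,0],
    [-0.8,0,0],
    [-0.8,0,0],
  ],
)

```text
clock: 14.35
position: [0.5568, -0.1342, 0.0893]
tool_rot: [1.265, 1.564, -0.073]
force: [-2.1, -1.8, 6.6]
grip_width: 0.015
```

```bash
python3 - <<'E'
from h import *
plan([.5565,-.1345,.088],np.radians(-1.5),1); print(monitor.observe()['moment'])
E
```

```text
now [ 0.5568 -0.1342  0.0893] jaw 13.3 clock 14.35 F [-2.1 -1.8  6.6] q [ 0.51  0.7  -0.54  1.84  0.52  0.74 -0.08]
[0.042, -0.011, 0.007] [2.474, 0.011, -0.061]
[-0.35698627  0.50527394 -0.08426385]
```

arm_command(
  delta_pos=[
    [0.06,0,0],
    [0.03,0,0],
  ],
  rotation=[
    [0,0,0],
    [0,0,0],
  ],
)

```text
clock: 14.55
position: [0.5568, -0.1342, 0.0874]
tool_rot: [1.241, 1.564, -0.093]
force: [-4.9, -1.7, 11.6]
grip_width: 0.015
```

```bash
python3 - <<'E'
from h import *
plan([.5565,-.1345,.088],np.radians(-1.5),1); print(monitor.observe()['moment'])
E
```

```text
now [ 0.5568 -0.1342  0.0874] jaw 13.5 clock 14.55 F [-4.9 -1.7 11.6] q [ 0.51  0.7  -0.54  1.84  0.52  0.73 -0.08]
[-0.022, -0.013, 0.008] [2.508, 0.013, -0.064]
[-0.35819329  1.2440628   0.02178654]
```

arm_command(
  delta_pos=[
    [0.012,-0.03,0.0],
    [0.015,-0.02,0],
    [0.015,-0.012,0],
  ],
  rotation=[
    [-0.8,0,0],
    [-0.8,0,0],
    [-0.8,0,0],
  ],
)

```text
clock: 14.85
position: [0.5559, -0.1345, 0.0875]
tool_rot: [0.895, 1.562, -0.181]
force: [-4.2, -1.4, 9.7]
grip_width: 0.0152
```

```bash
python3 - <<'E'
from h import *
plan([.5565,-.1345,.088],np.radians(-1.5),1); print(monitor.observe()['moment'])
E
```

```text
now [ 0.5559 -0.1345  0.0875] jaw 28.4 clock 14.85 F [-4.2 -1.4  9.7] q [ 0.56  0.72 -0.61  1.84  0.58  0.75  0.13]
[-0.015, 0.016, 0.009] [4.975, 0.035, -0.079]
[-0.4253519   1.09653983 -0.09416685]
```

arm_command(
  delta_pos=[
    [0.015,-0.045,-0.02],
    [0.015,-0.02,0],
    [0.015,-0.012,0],
    [0.015,-0.012,0],
  ],
  rotation=[
    [-0.9,0,-0.05],
    [-0.9,0,0],
    [-0.9,0,0],
    [-0.9,0,0],
  ],
)

```text
clock: 15.25
position: [0.5549, -0.135, 0.0878]
tool_rot: [0.098, 1.562, -0.586]
force: [-3.9, -0.9, 9.9]
grip_width: 0.0147
```

```bash
cat > t.py <<'E'
from h import *
s=monitor.observe(); Y=R.from_euler('xyz',s['tool_rot']).as_matrix()[:,1]; f=np.arctan2(Y[1],Y[0])
A=np.array([.5565,-.1377]); tgt=A-.0035*np.array([np.sin(f),-np.cos(f)]); print('axis target TCP',tgt.round(4))
plan([*tgt,.0875],np.radians(88.5),1); print(s['moment'])
E
python3 t.py
```

```text
axis target TCP [ 0.5538 -0.1355]
now [ 0.5549 -0.135   0.0878] jaw 50.8 clock 15.25 F [-3.9 -0.9  9.9] q [ 0.62  0.74 -0.7   1.84  0.66  0.79  0.45]
[0.01, -0.037, -0.02] [-6.278, 0.088, 0.021]
[-0.38412043  1.14951808 -0.13645862]
```

arm_command(
  delta_pos=[
    [0.02,-0.05,-0.03],
    [0.02,-0.02,0],
    [0.015,-0.012,0],
    [0.015,-0.012,0],
  ],
  rotation=[
    [-0.9,0.05,0],
    [-0.9,0,0],
    [-0.9,0,0],
    [-0.9,0,0],
  ],
)

```text
clock: 15.65
position: [0.5542, -0.1361, 0.0878]
tool_rot: [-0.014, 1.564, -0.305]
force: [-4.9, -2.3, 9.4]
grip_width: 0.015
```

```bash
python3 t.py
```

```text
axis target TCP [ 0.5531 -0.1367]
now [ 0.5542 -0.1361  0.0878] jaw 73.3 clock 15.65 F [-4.9 -2.3  9.4] q [ 0.68  0.77 -0.79  1.84  0.73  0.84  0.79]
[0.008, -0.028, -0.027] [-2.525, 0.068, 0.01]
[-0.311777    1.17812    -0.05079135]
```

arm_command(
  delta_pos=[
    [0.02,-0.03,-0.06],
    [0.015,-0.02,-0.03],
    [0.015,-0.012,0],
    [0,0,0],
  ],
  rotation=[
    [-0.9,0.05,0],
    [-0.9,0,0],
    [-0.8,0,0],
    [0,0,0],
  ],
)

```text
clock: 16.05
position: [0.5538, -0.137, 0.0884]
tool_rot: [-0.084, 1.563, -0.088]
force: [-3.6, -1.5, 4.7]
grip_width: 0.0152
```

```bash
python3 t.py
```

```text
axis target TCP [ 0.553  -0.1377]
now [ 0.5538 -0.137   0.0884] jaw 89.8 clock 16.05 F [-3.6 -1.5  4.7] q [ 0.72  0.8  -0.85  1.84  0.78  0.87  1.05]
[0.03, -0.024, -0.026] [0.217, 0.071, 0.005]
[-0.41238283  0.96736619 -0.06356427]
```

arm_command(
  delta_pos=[
    [-0.03,0,-0.02],
    [-0.02,0,0],
    [0,0,0],
  ],
  rotation=[
    [0,0.03,0],
    [0,0,0],
    [0,0,0],
  ],
)

```text
clock: 16.35
position: [0.5537, -0.137, 0.0895]
tool_rot: [0.048, 1.565, 0.044]
force: [-0.3, -2.3, 3.7]
grip_width: 0.015
```

```bash
python3 t.py; python3 - <<'E'
from h import *
im,P=snap('wrist','w6'); a,_=snap('side','d6')
cv2.imwrite('pics/lock.png',cv2.vconcat([im[:,:,::-1][:300],cv2.resize(a[110:210,240:440],(640,320),interpolation=2)[:,:,::-1]])[:600])
E
```

```text
axis target TCP [ 0.553  -0.1377]
now [ 0.5537 -0.137   0.0895] jaw 89.8 clock 16.35 F [-0.3 -2.3  3.7] q [ 0.72  0.8  -0.86  1.84  0.78  0.88  1.05]
[0.065, -0.023, -0.024] [0.218, 0.051, -0.003]
[-0.48443062  0.16062437  0.01495257]
```

View pics/lock.png

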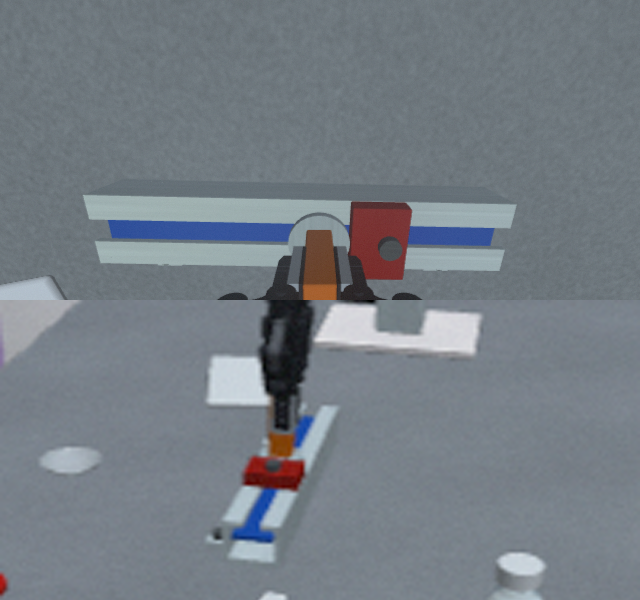

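arm_command(
  delta_pos=[
    [-0.02,0,0],
    [-0.02,0,0],
    [0,0,0],
  ],
  rotation=[
    [0,0,0],
    [0,0,0],
    [0,0,0],
  ],
)

```text
clock: 16.75
position: [0.5537, -0.1371, 0.0895]
tool_rot: [0.208, 1.566, 0.205]
force: [1.3, -3.2, 2.1]
grip_width: 0.0151
```

arm_command(
  delta_pos=[
    [0,0,0],
    [0,0,0],
    [0,0,0],
    [0,0,0],
  ],
  rotation=[
    [0,0,0],
    [0,0,0],
    [0,0,0],
    [0,0,0],
  ],
  gripper=0,
  grip_force=20,
)

```text
clock: 17.15
position: [0.5537, -0.1361, 0.09]
tool_rot: [0.346, 1.565, 0.344]
force: [0.1, 0.2, -0.1]
grip_width: 0.0427
```

arm_command(
  delta_pos=[
    [-0.4,0,0],
    [-0.8,0,0],
    [-0.9,0,0],
    [-0.9,0,0],
    [-0.9,0,0],
    [0,0,0],
  ],
  rotation=[
    [0,0,0],
    [0,0,0],
    [0,0,0],
    [0,0,0],
    [0,0,0],
    [0,0,0],
  ],
)

```text
clock: 17.75
position: [0.5527, -0.1347, 0.2154]
tool_rot: [0.541, 1.565, 0.541]
force: [0.4, -0.7, -0.1]
grip_width: 0.0427
```

```bash
python3 - <<'E'
from h import *
im,P=snap('wrist','w7'); a,Q=snap('side','d7'); b,S=snap('scene','s7'); print(monitor.observe()['position'],monitor.observe()['grip_width'])
A=cv2.resize(a[120:200,270:380],(440,320),interpolation=2)[:,:,::-1];B=cv2.resize(b[150:250,130:240],(352,320),interpolation=2)[:,:,::-1]
cv2.imwrite('pics/fin.png',np.vstack([np.hstack([im[100:380,:,::-1],np.zeros((280,152,3),np.uint8)]),np.hstack([A,B])]))
print('pred top/flange',proj(P,[.5565,-.1377,.1095]),proj(P,[.5565,-.1377,.0495]))
E
```

```text
[ 0.55126122 -0.13513443  0.21155388] 0.042969265628792386
pred top/flange [315.80125896 210.0508837 ] [316.20397947 189.71273353]
```

View pics/fin.png

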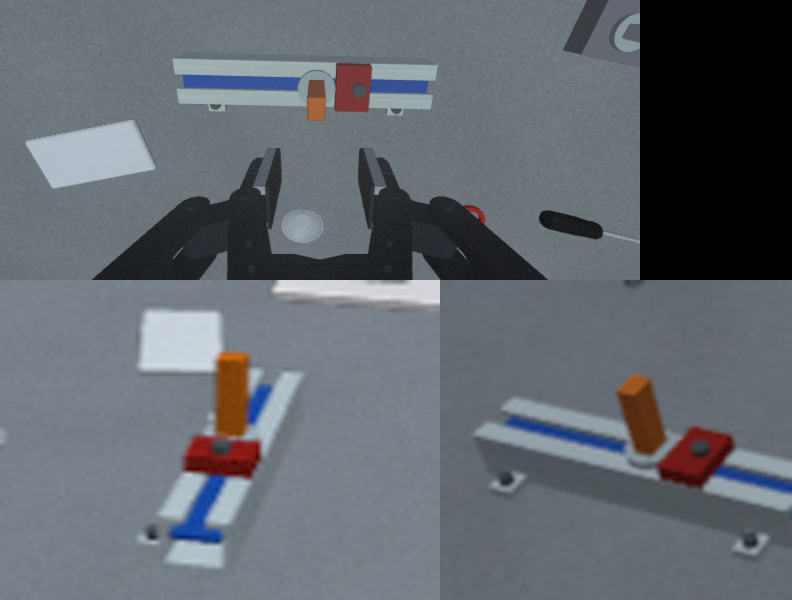

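```bash
python3 - <<'E'
from h import *
P=load('s7'); im=cv2.imread('pics/s7.png'); m=cv2.inRange(cv2.cvtColor(im,cv2.COLOR_BGR2HSV),(8,120,80),(20,255,255)); ys,xs=np.where(m>0)
k=(xs<240)&(ys<250); 
for v in range(ys[k].min(),ys[k].max()+1,4): print(v,xs[k&(ys==v)].mean())
for t in (.0,.05): print([proj(P,[.5565,-.1377-t*z,.027+z]).round(1) for z in (.0225,.0825)])
im=cv2.imread('pics/w7.png'); print(im[172,325:342].tolist())
E
```

```text
180 191.0
184 190.5
188 192.0
192 193.0
196 194.0
200 195.0
[array([196.3, 201.8]), array([190.5, 182.4])]
[array([195.9, 201.7]), array([189. , 182.1])]
[[121, 114, 106], [145, 143, 128], [167, 166, 150], [171, 170, 154], [173, 173, 156], [173, 172, 156], [172, 170, 154], [174, 174, 157], [173, 173, 157], [172, 171, 156], [159, 160, 147], [54, 51, 79], [57, 55, 117], [55, 54, 122], [57, 57, 123], [57, 56, 123], [54, 55, 122]]
```

Upright as predicted by the camera model. No gap shows between the post and the stop in the wrist image. Handing in.

```bash
python3 -c "
from h import *
print(bot.job_done())"
```

```text
the job is handed in; nothing more can be done
None
```

I took the orange post out of the rack and let its foot into the slot about 70 mm clear of the stop. I slid it along until I felt the stop at about 3 N, pressed it down about 4–5 mm and turned it 90°. I let it rise under the lips, released it and handed the job in at about 18 s of the 54 s allowed. No verdict was reported.

**Height:** the tool stopped rising about 2.5 mm below the height at which the foot first rested on the strip. That matches the locked height of 27 mm.

**Position and tilt:** in the last images the post stands upright, with its lean in the scene view matching a vertical post. I could see no gap between the flange and the stop's face. I saw nothing else displaced, though I did not measure the other objects.

**Problems on the way:**
- The first 15° of the turn ran with too little downward pressure, so I pressed deeper before continuing.
- The neck leaned on one lip with up to about 5 N sideways during the turn.
- About 3 N in the stop's direction stayed on the tool until release, because small back-off moves had no effect.
- The wrist camera read about 2 mm off to one side, which I corrected by measuring the post against the slot in the same picture.

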